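Sort the rig spares and chock the rollers

ROBOT

A 6-joint arm with a two-finger parallel gripper is mounted at the origin on a cart in front of the work surface, level with it; the furniture and walls round the work are solid. World frame = base frame: x ahead of the robot, y to its left, z up, the work surface at z = 0. Lengths are in mm, angles in rad, forces in N, time in s.
With the tool pointing down it reaches from about 300 to 750 mm from the base axis. Payload 8.5 kg.
Tool frame: the origin (TCP) lies at the very end of the fingers, on their centre line; the grasp point (between the pads) lies 19 mm behind it; z points along the fingers, y is the direction in which the jaws open and shut (so a half turn about z gives the same grasp; the last joint's range is limited). The gripper opens to 85 mm and grips with 20 to 120 N. Pads are 22 mm wide; open, the fingers measure 114 mm over their backs; the gripper's body (76 mm by 85 mm) begins 54 mm behind the grasp point. The pads swing forward as they close: fully open they stand 13 mm farther back than shut.
Start: joints at [-1.551, 0.381, 1.297, -0, 1.464, -0.215], TCP at [127.952, -534.891, 231.322] pointing down, gripper open.
Joint ranges: [-3.11, 3.11], [-0.89, 2.33], [0.22, 2.48], [-1.42, 4.56], [0.17, 2.85], [-2.88, 2.88]. Speed limits (rad/s): [2.39, 2.39, 3.14, 3.14, 3.14, 3.14].

INTERFACE

Orientations are given as a unit quaternion [x, y, z, w].
In Python, from workcell import ctrl, kin, eyes, finder, telemetry gives the robot as it stands. Calls block until the motion is done:
- ctrl.move_pose(position, orientation): joint-space move of the TCP to a pose.
- ctrl.movel(position, attitude=None, velocity=150): straight line of the TCP; attitude=None keeps the orientation; velocity is the mean speed in mm/s.
- ctrl.move_joints(angles): joint-space move.
- ctrl.gripper_to(opening, effort=None): opening from 0.0 (shut) to 1.0 (fully open); effort is the grip in N (None keeps the last); returns when the fingers have stopped.
- ctrl.sleep(seconds).
- kin.inverse_kinematics(position, orientation): joint angles nearest the present ones, or None.
- eyes.get_image(name): name is "scene" or "top" or "wrist"; returns the picture (400x640x3 uint8, red, green, blue); there is no depth.
- eyes.camera_params(name): a dict with "mtx" (3x3 intrinsics, pixels), "pose" (4x4, takes a point from camera to world coordinates). Camera axes: x right, y down, z forward; pixel columns grow to the right and rows downward; lengths in mm; the calibration is good to about 2 mm. A picture is of the moment at which its call begins: read the wrist's pose just before it. camera_params takes no time and is no camera call; for the wrist camera it gives the pose at the moment of the call.
A pose or a line that the arm cannot do raises ctrl.PlanningError and nothing moves.
- ctrl.job_done(): hands the job in, once; it reports no verdict.
Trained networks look in the newest picture that a camera, given by its name, has taken for a name from the list of things; names that differ only in an ending like _2 or _b are one class to them, and where a whole thing is asked for, a point or a joint stands for the part that bears it (a point fixed in the world has none). Each returns a list of dicts, best first, with "confidence" (0 to 1); they miss things now and then, are a little off and sometimes report something else, mostly with a low value. They report only what shows in the picture. A call takes as long as a camera call. They do not tell look-alikes from the thing itself.
- finder.masks_of(label, camera): "pixels" (400x640 bool, what is visible of it) and "bbox" ([left, top, right, bottom] in pixels, round what is visible of it).
- finder.landmark_of(label, camera): "position" ([column, row] in pixels: a listed point, or the origin of a listed thing).
Readings, each from a call of its own:
- telemetry.get_t(): time.
- telemetry.get_joints(): joint angles.
- telemetry.get_joint_vel(): joint speeds.
- telemetry.get_joint_torque(): joint torques, N m.
- telemetry.get_tool_pos(): TCP position.
- telemetry.get_eef_rot(): TCP orientation.
- telemetry.get_contact_force(): force on the tool from outside, world axes, zero at the start.
- telemetry.get_moment(): the same for the moment, N m.
- telemetry.get_gripper_width(): opening from 0.0 (shut) to 1.0 (fully open).
Only numpy, scipy, OpenCV 4.12 (cv2) and the standard library are available. Lean on these libraries where they do the work, as an engineer would, in place of code of your own. Each camera call takes 0.05 s, during which the arm holds its last target.

TASK

Put the loose spares away by kind: lay the two steel rollers side by side across the roller bed, the first against its stop and the second against the first, then set the wooden chock on the bed snugly against the outer roller, lengthwise alongside it, so that the row cannot roll apart. Stand the loose brass fitting upright in the tray that already holds a brass fitting and the loose nozzle holder upright in the tray that already holds a nozzle holder, without disturbing the pieces already there.

Things in the scene. Friction and masses are not known exactly. Their poses are not given: they have to be found in the camera images.
- roller_a_center (a point): plain bright steel roller, diameter 24 mm, 56 mm long, lying on its side and free to roll; the point is its centre, 12 mm above what it lies on; its y axis runs along the roller (x and z turn as it rolls). Same as roller_b and interchangeable with it
- roller_b_center (a point): second plain bright steel roller, diameter 24 mm, 56 mm long, lying on its side; the point is its centre, its y axis runs along the roller
- chock_center (a point): pale wooden roof-shaped chock, 50 mm long (its x), 24 mm high, 44 mm wide at the foot, 12 mm at the ridge (its y); vertical end faces, to be gripped end to end along x; both long sides slope alike. Beside a roller on the same surface it touches when the axis is 28 mm from its middle. The point is its centre, 12 mm above its underside
- fitting_center (a point): loose brass compression fitting standing on its hexagon nut, 25 mm high: nut 13 mm across flats (along its y), 15 mm along its x, 9 mm high, above it a round stem of 9.6 mm up to 20 mm height, then a 5.6 mm nipple. The point is on its axis, 12.5 mm above its underside
- nozzle_center (a point): loose turned steel nozzle holder standing on its flange, round, hourglass-shaped, 23 mm diameter, 26 mm high (grips like a plain 23 mm cylinder). The point is on its axis, 13 mm above its underside
- roller_bed: fixed flat aluminium bed with grey strip, 44 mm (its x) by 120 mm (its y), top 12 mm above the worktop; origin: centre of its underside, z up. At its -y end an upright stop, inner face at y = -48 mm, 18 mm above the top; other sides open. Rollers lie across it (along its x), overhanging 6 mm each side; side by side against the stop their axes are at y = -36 and -12 mm
- fitting_tray: fixed shallow steel tray for brass fittings, 90 mm (its x) by 124 mm (its y), 14 mm high, walls and floor 3 mm thick; origin at the centre of its underside, z up. Looks the same as nozzle_tray, but one brass fitting already stands in its -y half; the +y half is free (free place about y = +28 mm)
- nozzle_tray: fixed shallow steel tray for nozzle holders, same size and axes as fitting_tray; one steel nozzle holder already stands in its -y half, the +y half is free (free place about y = +28 mm)
- tray_fitting_center (a point): brass fitting already standing in fitting_tray, loose, 23 mm high, 15 by 13 mm; the point is on its axis half-way up. Not to be disturbed
- tray_nozzle_center (a point): steel nozzle holder already standing in nozzle_tray, loose, 23 mm diameter, 26 mm high; the point is on its axis half-way up. Not to be disturbed
Things that resemble listed ones, but are neither listed nor needed, are in the scene too. Leave any blue or green look-alike of the part that bears roller_a_center alone.

How it is judged:
By the outcome, as a careful person would: the job done as asked, in the order asked, and still so for the second after the job is handed in, with the robot touching nothing.
It also fails if it takes over 120 s, if anything falls off the work surface, if the arm or the gripper's body presses on something with over 40 N, if the wrist force passes 120 N, or if a joint passes its speed limit or range.

## Working session

There is one attempt and no reset: what is moved stays moved. The work goes in short steps, each a Python script; the robot and the scene stay as the last script left them, time stands still between calls to the robot, and variables do not carry over. Pictures are saved under pics/ and viewed, and the job is handed in when it is done.

```bash
mkdir -p pics; ls; python3 - <<'E'
from workcell import ctrl, kin, eyes, finder, telemetry
import cv2
for n in ("scene","top","wrist"):
    im=eyes.get_image(n); cv2.imwrite(f"pics/{n}0.png",im[:,:,::-1])
    p=eyes.camera_params(n); print(n,p["mtx"].round(1).tolist(),p["pose"].round(3).tolist())
print(telemetry.get_t(),telemetry.get_eef_rot(),telemetry.get_gripper_width())
E
```

```text
pics
scene [[508.1, 0.0, 323.1], [0.0, 508.1, 205.4], [0.0, 0.0, 1.0]] [[0.56, -0.581, 0.59, -486.652], [-0.828, -0.411, 0.381, -617.01], [0.021, -0.702, -0.712, 1313.755], [0.0, 0.0, 0.0, 1.0]]
top [[367.5, 0.0, 320.9], [0.0, 367.5, 195.8], [0.0, 0.0, 1.0]] [[0.101, -0.971, 0.215, 368.141], [-0.995, -0.099, 0.02, 50.916], [0.002, -0.216, -0.976, 1003.946], [0.0, 0.0, 0.0, 1.0]]
wrist [[277.0, 0.0, 316.0], [0.0, 277.0, 199.9], [0.0, 0.0, 1.0]] [[0.232, -0.933, -0.274, 196.851], [-0.973, -0.223, -0.064, -517.28], [-0.001, 0.281, -0.96, 373.45], [0.0, 0.0, 0.0, 1.0]]
0.15 [ 9.93116064e-01  1.17133287e-01  5.10589433e-05 -5.24315906e-04] 0.9980506057048798
```

View pics/top0.png

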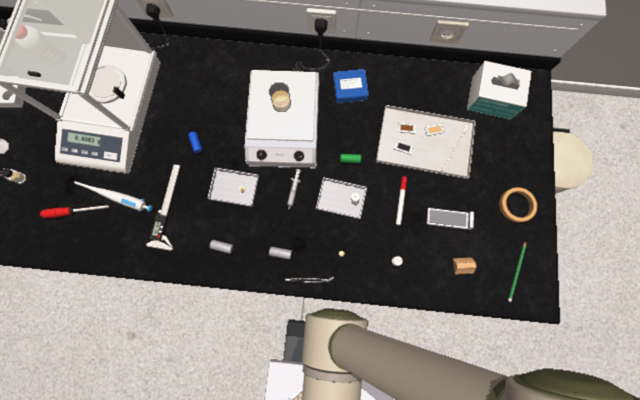

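View pics/scene0.png

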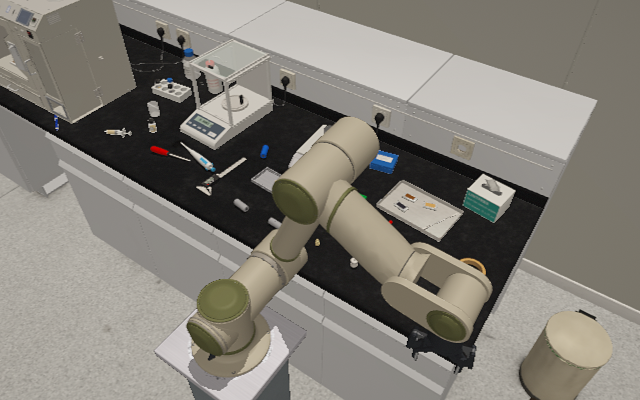

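View pics/wrist0.png

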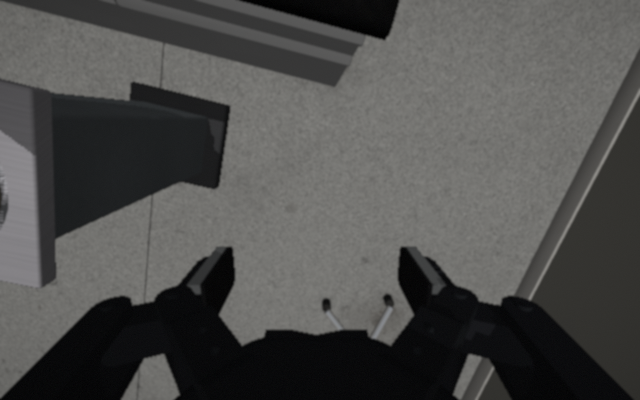

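The top view shows: rollers near (221,246) and (281,253), with blue (195,141) and green (350,158) look-alikes to leave. The trays are at (233,187), holding a small brass piece at (242,190), and (342,197), holding a nozzle holder at (354,198). The loose fitting is at (341,253), the nozzle at (397,261), the chock at (464,266) and the bed at (450,217). Next I localize them with the networks.

```bash
cat > h.py <<'E'
from workcell import ctrl, kin, eyes, finder, telemetry
import cv2, numpy as np
from scipy.spatial.transform import Rotation as R
def p2w(uv,z,par):
    K=par["mtx"];T=np.array(par["pose"])
    uv=np.atleast_2d(np.array(uv,float))
    d=np.c_[(uv[:,0]-K[0,2])/K[0,0],(uv[:,1]-K[1,2])/K[1,1],np.ones(len(uv))]@T[:3,:3].T
    o=T[:3,3]
    return o+d*((z-o[2])/d[:,2])[:,None]
def w2p(P,par):
    K=par["mtx"];T=np.array(par["pose"])
    c=(np.atleast_2d(P)-T[:3,3])@T[:3,:3]
    return np.c_[c[:,0]/c[:,2]*K[0,0]+K[0,2],c[:,1]/c[:,2]*K[1,1]+K[1,2]]
def q(yaw):  # tool down; jaw (tool y) direction at angle yaw from world x
    y=np.array([np.cos(yaw),np.sin(yaw),0]);z=np.array([0,0,-1.]);x=np.cross(y,z)
    return R.from_matrix(np.c_[x,y,z]).as_quat()
def best_q(pos,yaw):
    # choose half-turn which keeps joint 6 nearest middle
    c=[]
    for k in(0,1,-1):
        qq=q(yaw+np.pi*k);j=kin.inverse_kinematics(pos,qq)
        if j is not None:c.append((abs(j[5]),qq,j))
    c.sort(key=lambda t:t[0]);return c[0][1]
def snap(name,fn,crop=None,scale=1):
    im=eyes.get_image(name);v=im
    if crop:v=im[crop[1]:crop[3],crop[0]:crop[2]]
    if scale!=1:v=cv2.resize(v,None,fx=scale,fy=scale,interpolation=cv2.INTER_CUBIC)
    cv2.imwrite("pics/"+fn,v[:,:,::-1]);return im
E
python3 - <<'E'
from h import *
snap("top","top1c.png",(180,120,500,300),2.5)
par=eyes.camera_params("top")
Z=dict(roller_a_center=12,chock_center=12,fitting_center=12.5,nozzle_center=13,roller_bed=0,fitting_tray=0,nozzle_tray=0,tray_fitting_center=14.5,tray_nozzle_center=16)
for l,z in Z.items():
    for d in finder.landmark_of(l,"top")[:4]:
        print(l,round(d["confidence"],2),np.round(d["position"],1),p2w(d["position"],z,par)[0].round(1))
print(telemetry.get_t())
E
```

```text
roller_a_center 0.6 [194.2 141.2] [709.2 447.7  12. ]
roller_a_center 0.47 [348.3 157.4] [705.7   5.6  12. ]
chock_center 0.77 [465.1 260.6] [ 450.2 -328.3   12. ]
fitting_center 0.36 [343.5 254.7] [432.9  -4.8  12.5]
nozzle_center 0.62 [398.2 262.2] [ 427.9 -151.1   13. ]
roller_bed 0.87 [444.3 215.5] [ 568.8 -273.6    0. ]
fitting_tray 0.73 [236.2 187.3] [589.9 311.1   0. ]
fitting_tray 0.73 [219.8 243.4] [429.9 331.7   0. ]
fitting_tray 0.55 [396.5 258.1] [ 439.1 -148.6    0. ]
nozzle_tray 0.83 [340.9 195.3] [596.8  16.2   0. ]
tray_fitting_center 0.46 [238.3 187.4] [587.  301.5  14.5]
tray_nozzle_center 0.45 [355.4 198.2] [589.  -23.7  16. ]
tray_nozzle_center 0.41 [241.8 188.8] [583.7 290.9  16. ]
0.65
```

View pics/top1c.png

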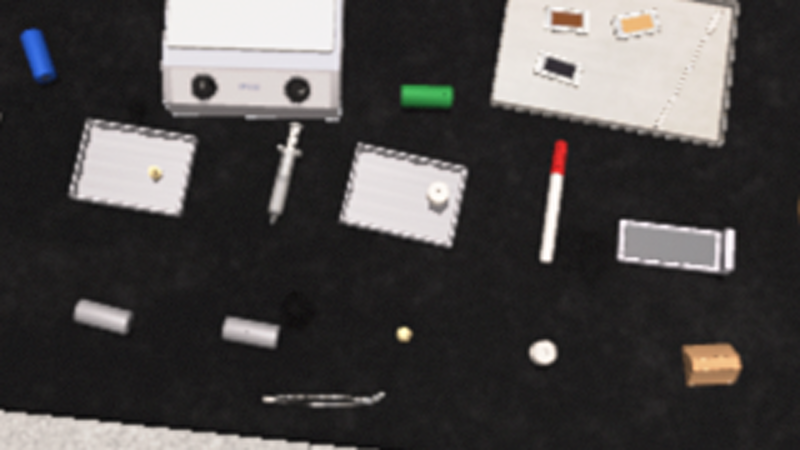

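```bash
python3 - <<'E'
from h import *
Q=q(-np.pi/2)
for i,(x,y) in enumerate([(420,-260),(420,20),(420,270)]):
    ctrl.move_pose([x,y,190],Q)
    par=eyes.camera_params("wrist")
    im=snap("wrist",f"w{i}.png")
    np.savez(f"w{i}.npz",im=im,mtx=par["mtx"],pose=par["pose"])
    Z=dict(roller_a_center=12,chock_center=12,fitting_center=12.5,nozzle_center=13,roller_bed=0,fitting_tray=0,nozzle_tray=0,tray_fitting_center=14.5,tray_nozzle_center=16)
    for l,z in Z.items():
        for d in finder.landmark_of(l,"wrist")[:3]:
            if d["confidence"]>.3: print(i,l,round(d["confidence"],2),np.round(d["position"],1),p2w(d["position"],z,par)[0].round(1))
print(telemetry.get_t())
E
```

```text
0 chock_center 0.59 [370.1 162. ] [ 442.4 -322.6   12. ]
0 fitting_center 0.65 [ 87.9 168.7] [435.1   6.1  12.5]
0 roller_bed 0.81 [336.8  53.8] [ 558.2 -282.6    0. ]
0 tray_nozzle_center 0.67 [72.3 15.4] [589.8 -17.2  16. ]
1 roller_a_center 0.87 [193.4 179.3] [422.9 164.9  12. ]
1 chock_center 0.81 [612.7 165.2] [ 439.1 -325.    12. ]
1 fitting_center 0.67 [330.3 170.5] [433.3   3.5  12.5]
1 nozzle_center 0.82 [456.7 171.1] [ 432.6 -144.    13. ]
1 nozzle_center 0.52 [355.5  11.3] [594.7 -19.6  13. ]
1 nozzle_center 0.45 [319.5  22.9] [584.5  16.5  13. ]
1 roller_bed 0.65 [596.2  49.2] [ 563.1 -282.4    0. ]
1 fitting_tray 0.83 [30.7 25.1] [586.6 321.3   0. ]
1 fitting_tray 0.66 [356.6  13.2] [597.2 -22.4   0. ]
1 nozzle_tray 0.68 [321.6  20. ] [591.   14.1  -0. ]
1 tray_fitting_center 0.54 [43.1 20.8] [586.3 294.6  14.5]
1 tray_nozzle_center 0.97 [355.8  15.1] [590.4 -19.6  16. ]
2 roller_a_center 0.61 [401.1 176.3] [426. 170.  12.]
2 roller_a_center 0.35 [270.8 178.6] [423.4 323.5  12. ]
2 fitting_center 0.47 [544.8 167.9] [435.9   3.7  12.5]
2 fitting_tray 0.88 [270.3  23.7] [587.3 318.2   0. ]
2 nozzle_tray 0.66 [560.1  20.9] [589.6  13.3   0. ]
2 tray_fitting_center 0.65 [291.7  23.4] [583.3 294.5  14.5]
2 tray_nozzle_center 0.56 [605.8  16. ] [589.1 -18.9  16. ]
5.7083
```

View pics/w0.png

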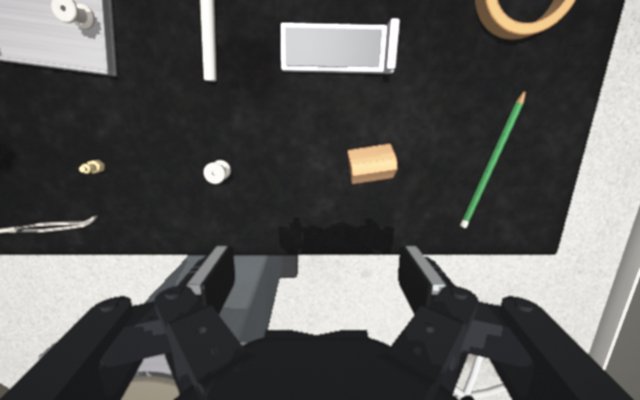

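View pics/w1.png

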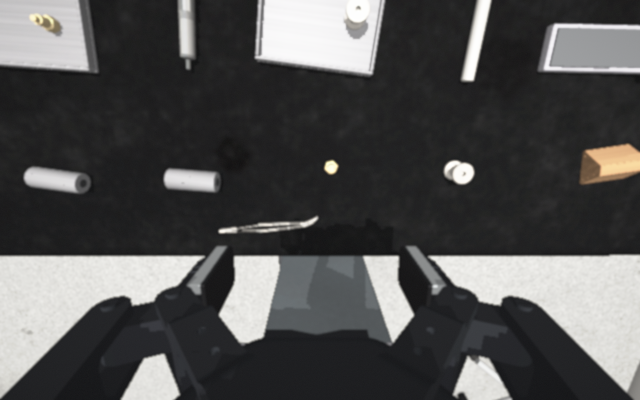

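View pics/w2.png

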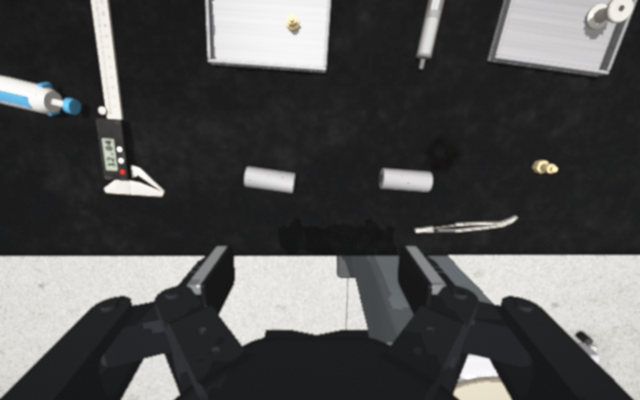

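The wrist views agree with the description. In w0 the bed has its stop at the right end, (393,45), so bed −y is about world −y. In w2 the left tray holds brass at (292,23). In w1 the right tray holds a nozzle holder at (356,12). Next I take closer views over the bed and trays, then fit the shapes to the masks.

```bash
cat >> h.py <<'E'
from scipy.optimize import minimize
def box(x0,x1,y0,y1,z0,z1): return np.array([[x,y,z] for x in(x0,x1) for y in(y0,y1) for z in(z0,z1)],float)
def cyl(r,h0,h1,axis,zc=0):
    a=np.linspace(0,2*np.pi,24,endpoint=False);o=[]
    for h in(h0,h1):
        for t in a:
            o.append([r*np.cos(t),h,zc+r*np.sin(t)] if axis=='y' else [r*np.cos(t),r*np.sin(t),h])
    return np.array(o)
MODELS=dict(
 roller=[cyl(12,-28,28,'y',12)],
 chock=[np.r_[box(-25,25,-22,22,0,0),box(-25,25,-6,6,24,24)]],
 bed=[box(-22,22,-60,60,0,12),box(-22,22,-60,-48,0,30)],
 tray=[box(-45,45,-62,62,0,14)],
 nozzle=[cyl(11.5,0,3,'z'),cyl(11.5,23,26,'z')],
 fitting=[cyl(7,0,9,'z'),cyl(4.8,0,20,'z'),cyl(2.8,0,25,'z')])
S=4
def render(m,x,y,yaw,z0,par,shape=(400,640)):
    im=np.zeros((shape[0]*1,shape[1]*1),np.uint8);c,s=np.cos(yaw),np.sin(yaw)
    for P in MODELS[m]:
        W=np.c_[x+c*P[:,0]-s*P[:,1],y+s*P[:,0]+c*P[:,1],P[:,2]+z0]
        h=cv2.convexHull(w2p(W,par).astype(np.float32))
        cv2.fillPoly(im,[np.round(h*16).astype(np.int32)],255,lineType=cv2.LINE_AA,shift=4)
    return im.astype(np.float32)/255
def fit(m,mask,x,y,yaw,par,z0=0,fixyaw=False):
    M=mask.astype(np.float32)
    def f(p):
        r=render(m,x+p[0],y+p[1],yaw+(0 if fixyaw else p[2]/50),z0,par)
        return 1-np.minimum(r,M).sum()/np.maximum(r,M).sum()
    best=None
    for s in (1,-1):
        r=minimize(f,[0,0,0],method="Nelder-Mead",options=dict(initial_simplex=np.array([[0,0,0],[6*s,0,0],[0,6*s,0],[0,0,6*s]]),maxiter=150))
        if best is None or r.fun<best.fun:best=r
    p=best.x
    return x+p[0],y+p[1],yaw+(0 if fixyaw else p[2]/50),1-best.fun
def getmask(label,cam,xy,z,par,minc=0.2):
    # detection whose mask centroid is nearest the expected place
    t=w2p([[*xy,z]],par)[0];b=None
    for d in finder.masks_of(label,cam):
        ys,xs=np.nonzero(d["pixels"])
        if len(xs)==0 or d["confidence"]<minc:continue
        e=np.hypot(xs.mean()-t[0],ys.mean()-t[1])
        if b is None or e<b[0]:b=(e,d)
    return b
E
python3 - <<'E'
from h import *
Q=q(-np.pi/2)
jobs=[((410,310),[("roller","roller_b_center",423,323,0)]),
((540,310),[("tray","fitting_tray",587,320,0),("fitting","tray_fitting_center",584,294,3)]),
((540,20),[("tray","nozzle_tray",590,14,0),("nozzle","tray_nozzle_center",590,-19,3)]),
((540,-280),[("bed","roller_bed",560,-282,0)]),
((420,-320),[("chock","chock_center",441,-324,0)]),
((420,-80),[("nozzle","nozzle_center",431,-145,0),("fitting","fitting_center",434,4,0)]),
((410,165),[("roller","roller_a_center",423,165,0)])]
for i,((x,y),L) in enumerate(jobs):
    ctrl.move_pose([x,y,170],Q); ctrl.sleep(.2)
    par=eyes.camera_params("wrist"); im=snap("wrist",f"v{i}.png")
    vis=im.copy()
    for m,l,ex,ey,z0 in L:
        b=getmask(l,"wrist",(ex,ey),12,par)
        if b is None or b[0]>40: print(l,"none",b and b[0]);continue
        yaw0=np.pi/2 if m=="chock" else 0
        r=fit(m,b[1]["pixels"],ex,ey,yaw0,par,z0,fixyaw=m in("nozzle","fitting"))
        print(l,round(b[1]["confidence"],2),np.round(r,3))
        cs,_=cv2.findContours((render(m,*r[:3],z0,par)>.5).astype(np.uint8),0,1);cv2.drawContours(vis,cs,-1,(255,0,0),1)
    cv2.imwrite(f"pics/v{i}o.png",vis[:260,:,::-1])
print(telemetry.get_t())
ims=[cv2.imread(f"pics/v{i}o.png") for i in range(7)]
cv2.imwrite("pics/mA.png",np.vstack(ims[0:2]));cv2.imwrite("pics/mB.png",np.vstack(ims[2:4]));cv2.imwrite("pics/mC.png",np.vstack(ims[4:6]));
E
```

```text
roller_b_center 0.7 [ 4.22879e+02  3.24862e+02 -1.42000e-01  9.32000e-01]
fitting_tray 0.68 [ 5.89974e+02  3.19342e+02 -6.90000e-02  9.56000e-01]
tray_fitting_center none None
nozzle_tray 0.82 [ 5.8934e+02  1.7307e+01 -1.2500e-01  9.3100e-01]
tray_nozzle_center 0.69 [592.412 -18.593   0.      0.816]
roller_bed none None
chock_center 0.71 [ 439.437 -323.937    1.717    0.884]
nozzle_center 0.6 [ 433.047 -143.661    0.       0.798]
fitting_center 0.61 [437.724   3.091   0.      0.869]
roller_a_center none None
13.6
```

View pics/mA.png

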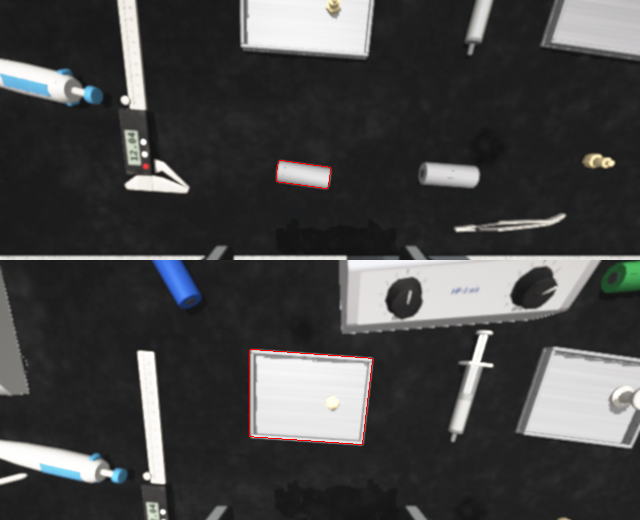

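View pics/mB.png

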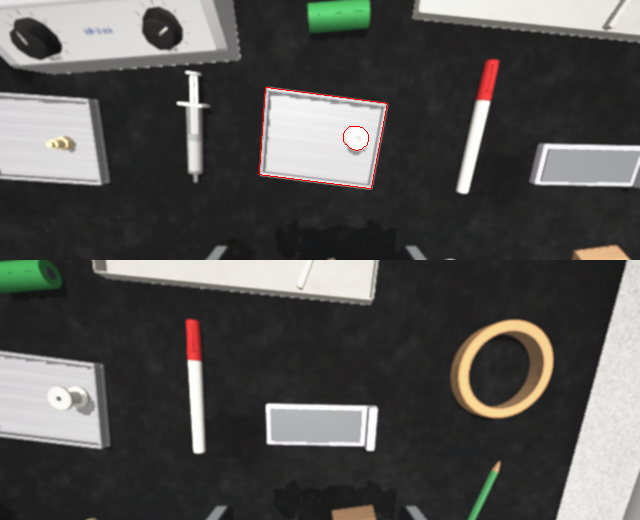

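View pics/mC.png

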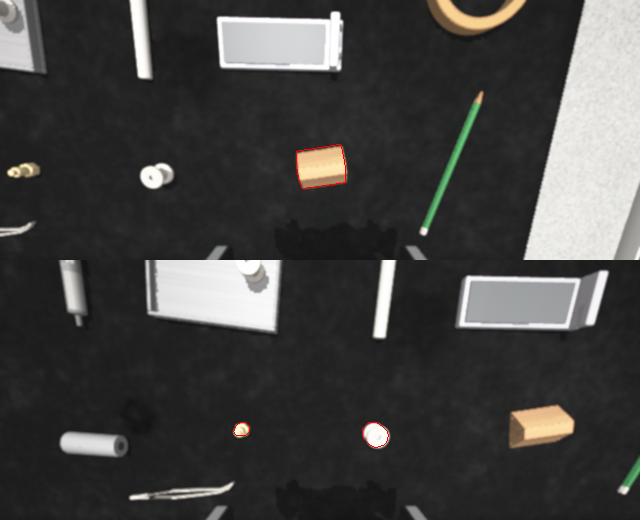

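View pics/v6.png

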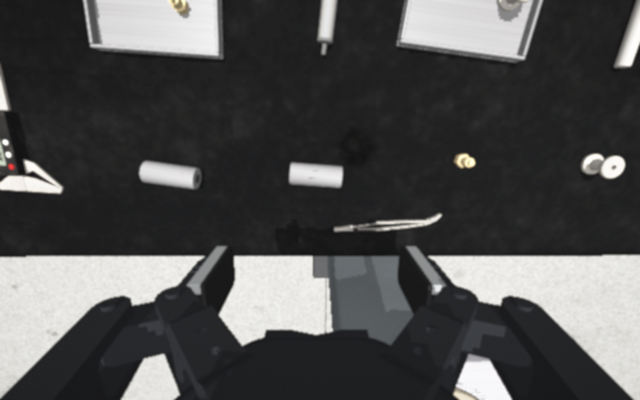

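The mask fits overlay well, but the networks missed the bed and roller A. I'll use a bright-blob mask seeded at the known spots, (317,175) in v6 for the roller and (316,165) in v3 for the bed.

Candidates in top view: plain steel rollers at (221,246) and (281,253) are bright metal, so they are the ones meant. Blue (195,141) and green (350,158) are coloured look-alikes and stay untouched. The enlarged crop top1c confirms this. Now I pick roller A, end to end.

```bash
cat >> h.py <<'E'
def blob(im,xy,z,par,thr=90,close=5):
    t=np.round(w2p([[*xy,z]],par)[0]).astype(int)
    m=(im.min(2)>thr).astype(np.uint8)
    m=cv2.morphologyEx(m,cv2.MORPH_CLOSE,np.ones((close,close),np.uint8))
    n,lab=cv2.connectedComponents(m)
    l=lab[t[1],t[0]]
    return (lab==l) if l else None
def overlay(im,m,r,z0,par,fn,crop=None,scale=2):
    v=im.copy();cs,_=cv2.findContours((render(m,*r[:3],z0,par)>.5).astype(np.uint8),0,1);cv2.drawContours(v,cs,-1,(255,0,0),1)
    if crop: v=v[crop[1]:crop[3],crop[0]:crop[2]]
    cv2.imwrite("pics/"+fn,cv2.resize(v,None,fx=scale,fy=scale)[:,:,::-1])
def pick(x,y,jyaw,ztcp,opening=1.0,effort=50,up=130):
    Q=best_q([x,y,up],jyaw)
    ctrl.move_pose([x,y,up],Q); ctrl.gripper_to(opening,effort)
    ctrl.movel([x,y,ztcp],velocity=120); f0=np.array(telemetry.get_contact_force())
    ctrl.gripper_to(0.0,effort); w=telemetry.get_gripper_width()
    print("width",w,"mm~",w*85,"f",f0.round(1),np.array(telemetry.get_contact_force()).round(1))
    ctrl.movel([x,y,up],velocity=150)
    print("after lift",telemetry.get_gripper_width(),np.array(telemetry.get_contact_force()).round(1),"t",telemetry.get_t())
E
python3 - <<'E'
from h import *
par=eyes.camera_params("wrist"); im=eyes.get_image("wrist")
b=blob(im,(423,165),20,par)
r=fit("roller",b,423,165,0,par); print(np.round(r,3),b.sum()); overlay(im,"roller",r,0,par,"ra.png",(240,120,400,220),4)
b=getmask("roller_a_center","wrist",(423,323),12,par)
print(b and b[0])
# bed
ctrl.move_pose([540,-280,170],q(-np.pi/2)); ctrl.sleep(.2)
par=eyes.camera_params("wrist"); im=eyes.get_image("wrist")
b=blob(im,(560,-282),12,par)
r=fit("bed",b,560,-282,0,par); print("bed",np.round(r,3),b.sum()); overlay(im,"bed",r,0,par,"bed.png",(240,120,400,220),4)
print(telemetry.get_t())
E
```

```text
[ 4.22245e+02  1.65666e+02 -8.30000e-02  9.55000e-01] 1192
142.17015539044814
bed [ 5.62152e+02 -2.81184e+02 -2.30000e-02  9.53000e-01] 4752
15.6417
```

```bash
cd pics; python3 -c "
import cv2,numpy as np
cv2.imwrite('rb.png',np.vstack([cv2.resize(cv2.imread('ra.png'),(480,300)),cv2.resize(cv2.imread('bed.png'),(480,300))]))"
```

```text
(no output)
```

View pics/rb.png

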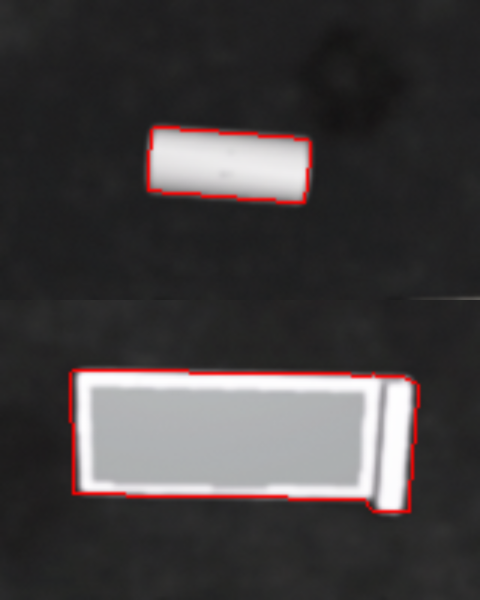

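Both outlines fit. The bed is at (562.2, −281.2) with yaw −0.023, and roller A is at (422.2, 165.7) with yaw −0.083. Now the pick.

```bash
python3 - <<'E'
from h import *
pick(422.2,165.7,np.pi/2-0.083,1,1.0,50)
snap("wrist","pk1.png")
E
```

```text
width 0.6428012120383867 mm~ 54.63810302326287 f [-0.2 -0.6  0.3] [-1.7  0.5  7.8]
after lift 0.6439473218192848 [ 0.2  0.2 -1.2] t 20.4333
```

View pics/pk1.png

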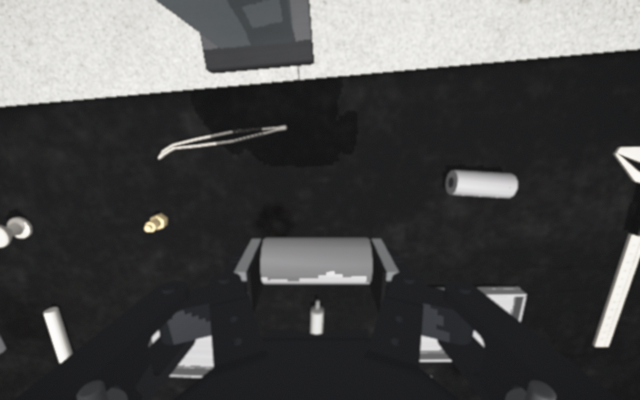

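Roller A is held end to end, centred at about (316,260). Now I place it against the stop, sliding until the force shows contact.

```bash
cat >> h.py <<'E'
BED=(562.2,-281.2,-0.023)
def b2w(x,y):
    c,s=np.cos(BED[2]),np.sin(BED[2]);return [BED[0]+c*x-s*y,BED[1]+s*x+c*y]
def F(): return np.array(telemetry.get_contact_force())
def place_bed(y_exp,zrel,back=7,over=5,thr=4.0,up=130,gap=1.0,velo=20,xoff=0):
    """TCP z for resting = zrel; slide toward -y until force"""
    yd=np.array([-np.sin(BED[2]),np.cos(BED[2]),0])
    p=b2w(xoff,y_exp+back);Q=best_q([*p,up],BED[2])
    ctrl.move_pose([*p,up],Q); ctrl.movel([*p,40],velocity=120); ctrl.movel([*p,zrel+gap],velocity=40); ctrl.sleep(.1)
    f0=F();d=back;hit=False
    while d>-over:
        d-=0.7;ctrl.movel([*b2w(xoff,y_exp+d),zrel+gap],velocity=velo);ctrl.sleep(.03)
        df=F()-f0;fy=df@yd
        if fy>thr: hit=True;break
    print("hit",hit,"at bed y",round(y_exp+d,2),"df",df.round(1),"tcp",np.round(telemetry.get_tool_pos(),1),"t",telemetry.get_t())
    return hit,y_exp+d
E
python3 - <<'E'
from h import *
ctrl.move_pose([480,-100,140],best_q([480,-100,140],BED[2]))
print(place_bed(-36,13))
E
```

```text
hit True at bed y -39.5 df [0.7 5.6 3.1] tcp [ 561.3 -319.7   14. ] t 28.4917
(True, -39.5)
```

```bash
python3 - <<'E'
from h import *
f0=F()
for z in (13.5,13,12.5,12,11.5,11):
    p=telemetry.get_tool_pos(); ctrl.movel([*b2w(0,-39.3),z],velocity=15); ctrl.sleep(.05)
    print(z,(F()-f0).round(1))
    if (F()-f0)[2]>3: break
ctrl.gripper_to(0.9); print(F().round(1),telemetry.get_gripper_width())
ctrl.movel([*b2w(0,-39.3),130],velocity=120)
p=b2w(-20,0);ctrl.move_pose([*p,170],q(-np.pi/2)); ctrl.sleep(.1)
snap("wrist","bed1.png",(220,100,420,240),4); print(telemetry.get_t())
E
```

```text
13.5 [-1.5 -1.4  1.2]
13 [-2.4 -0.6  4.4]
[-1.4 -0.9  0.1] 0.8977805018263995
32.125
```

View pics/bed1.png

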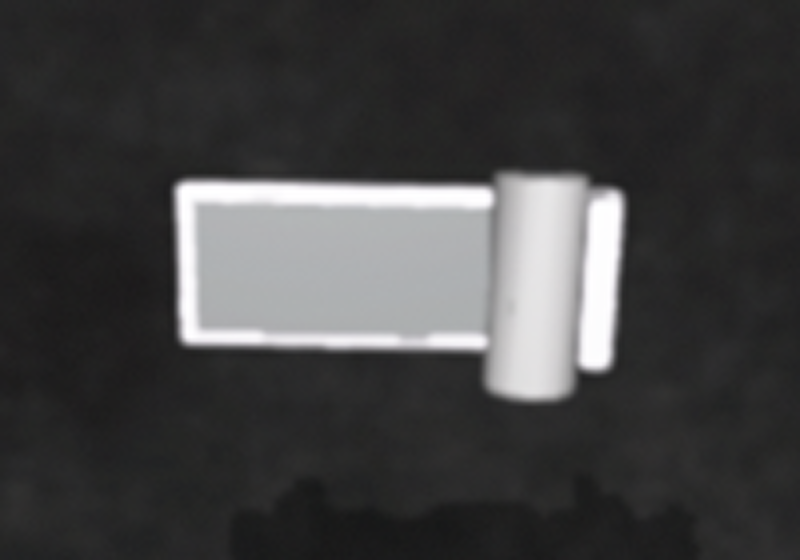

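Roller A lies across the bed and close to the stop, around (535,285) in the crop. Next I fit its pose to check the overhang, then pick roller B.

```bash
python3 - <<'E'
from h import *
par=eyes.camera_params("wrist"); im=eyes.get_image("wrist")
c=b2w(0,-36)
b=getmask("roller_a_center","wrist",c,24,par)
if b:
    r=fit("roller",b[1]["pixels"],*c,BED[2]-np.pi/2,par,12);print(np.round(r,3),"exp",np.round(c,1),BED[2]-np.pi/2,b[0]); 
    overlay(im,"roller",r,12,par,"ov1.png",(220,100,420,240),4)
pick(422.9,324.9,np.pi/2-0.142,2.5,1.0,50)
snap("wrist","pk2.png")
E
```

```text
[ 561.372 -317.19    -1.594    0.   ] exp [ 561.4 -317.2] -1.5937963267948965 358.95642387744317
width 0.6423032414046804 mm~ 54.59577551939783 f [-0.5  0.  -0.2] [-1.2 -0.8  6.3]
after lift 0.6425248957794747 [-1.3 -0.1 -0.7] t 37.3
```

View pics/pk2.png

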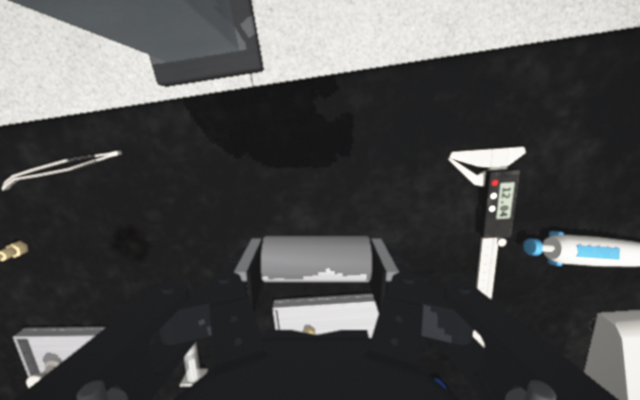

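```bash
python3 - <<'E'
from h import *
ctrl.move_pose([480,-100,140],best_q([480,-100,140],BED[2]))
hit,y=place_bed(-15,14.7,back=6,over=6)
if hit:
    f0=F()
    for z in (15.2,14.7,14.2,13.7,13.2):
        ctrl.movel([*b2w(0,y+.2),z],velocity=15); ctrl.sleep(.05); d=F()-f0;print(z,d.round(1))
        if d[2]>3: break
    ctrl.gripper_to(0.9)
    ctrl.movel([*b2w(0,y+.2),130],velocity=120)
    p=b2w(-20,0);ctrl.move_pose([*p,170],q(-np.pi/2)); ctrl.sleep(.1)
snap("wrist","bed2.png",(220,100,420,240),4); print(telemetry.get_t())
E
```

```text
hit True at bed y -15.3 df [-1.1  4.2  1.1] tcp [ 561.9 -296.    15.7] t 44.0833
15.2 [0.8 1.2 2.2]
14.7 [-0.7  1.6  5.5]
47.675
```

View pics/bed2.png

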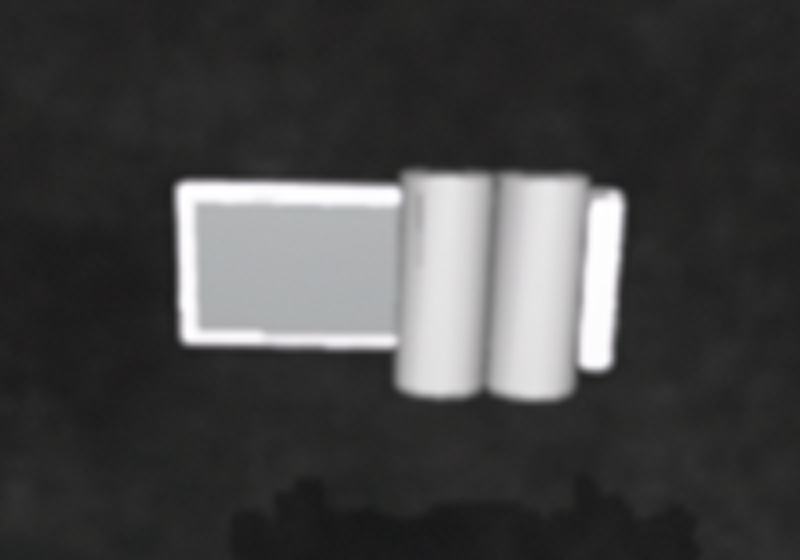

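Both rollers lie side by side against the stop, at about (445,285) and (535,285) in the crop. Chock next.

```bash
python3 - <<'E'
from h import *
pick(439.4,-323.9,1.717,2.5,1.0,50)
snap("wrist","pk3.png")
E
```

```text
width 0.5733284188359541 mm~ 48.7329156010561 f [0.4 0.3 0.5] [0.  0.7 4.8]
after lift 0.5751271296512425 [ 0.6 -0.3 -0.2] t 51.1083
```

View pics/pk3.png

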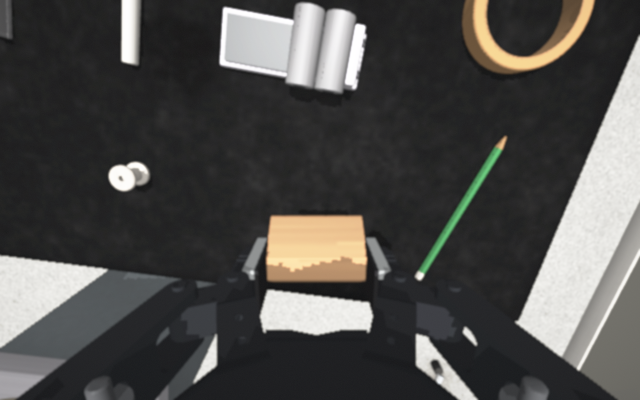

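```bash
python3 - <<'E'
from h import *
yd=np.array([-np.sin(BED[2]),np.cos(BED[2]),0])
y0=22
p=b2w(0,y0);Q=best_q([*p,130],BED[2])
ctrl.move_pose([*p,130],Q); ctrl.movel([*p,40],velocity=120); ctrl.movel([*p,17],velocity=40); ctrl.sleep(.1)
f0=F();z=17
while z>12.5:
    z-=.4; ctrl.movel([*p,z],velocity=15); ctrl.sleep(.04)
    if (F()-f0)[2]>2: break
print("z",z,(F()-f0).round(1))
ctrl.sleep(.1);f1=F();y=y0;hit=False;L=[]
while y>8:
    y-=.6; ctrl.movel([*b2w(0,y),z],velocity=20); ctrl.sleep(.03); d=F()-f1; L.append((round(y,1),round(float(d@yd),1),round(float(d[2]),1)))
    if d@yd>6: hit=True;break
print(hit,L,telemetry.get_t())
snap("wrist","ck.png")
E
```

```text
z 15.000000000000002 [-0.3  1.   3. ]
True [(21.4, 2.1, 1.6), (20.8, 3.4, 1.4), (20.2, 3.6, 2.2), (19.6, 3.1, 3.4), (19.0, 3.4, 1.8), (18.4, 3.1, 3.1), (17.8, 3.0, 2.4), (17.2, 3.9, 2.0), (16.6, 2.9, 2.2), (16.0, 3.1, 2.9), (15.4, 2.7, 1.9), (14.8, 3.8, 1.9), (14.2, 2.5, 2.7), (13.6, 3.5, 2.8), (13.0, 5.4, 2.6), (12.4, 6.9, 4.5)] 60.0583
```

View pics/ck.png

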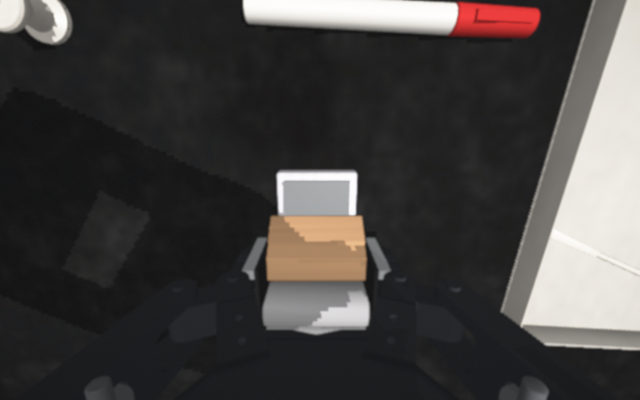

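The chock slid along the bed at about 3 N of friction, then met the roller at y≈12.7, close to the predicted 12.5. I release it and check.

```bash
python3 - <<'E'
from h import *
ctrl.gripper_to(0.85)
p=np.array(telemetry.get_tool_pos());ctrl.movel([p[0],p[1],130],velocity=120)
p=b2w(-20,0);ctrl.move_pose([*p,170],q(-np.pi/2)); ctrl.sleep(.1)
snap("wrist","bed3.png",(220,100,420,240),4); print(telemetry.get_t())
E
```

```text
63.075
```

View pics/bed3.png

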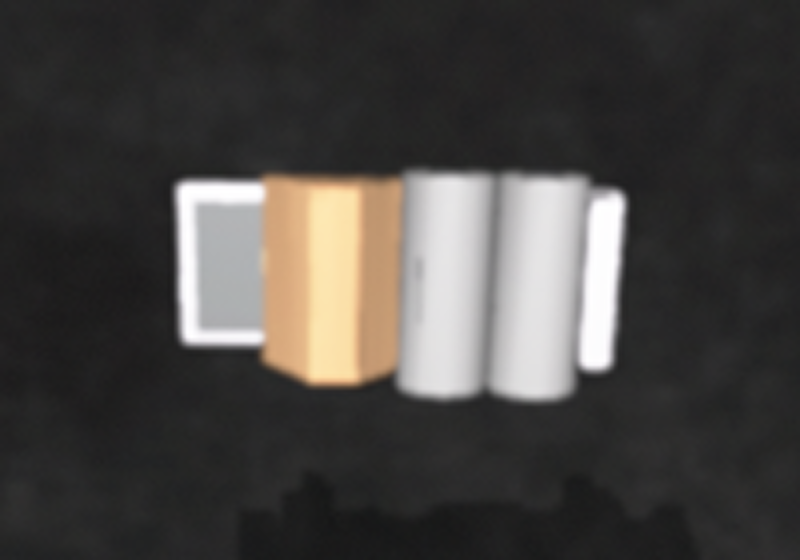

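The row is complete: the chock is snug and parallel against the outer roller. Candidates for the fitting: the loose brass piece at (331,167) in w1, standing on bare bench, is the one meant. The brass at (292,23) in w2 already stands in the tray and stays put. A closer look first.

```bash
python3 - <<'E'
from h import *
ctrl.move_pose([410,4,120],q(-np.pi/2)); ctrl.sleep(.2)
par=eyes.camera_params("wrist"); im=snap("wrist","fl.png",(200,60,440,240),3)
b=getmask("fitting_center","wrist",(436,4),12,par); print(b and (b[0],b[1]["confidence"]))
if b:
    r=fit("fitting",b[1]["pixels"],436,4,0,par,0,True);print(np.round(r,2))
for d in finder.landmark_of("fitting_center","wrist")[:2]: print(d["confidence"],d["position"],p2w(d["position"],12.5,par)[0].round(1))
print(telemetry.get_t())
E
```

```text
(np.float64(3.2283695220390434), 0.61)
[437.89   3.62   0.     0.88]
0.59 [315.9, 173.2] [433.7   4.4  12.5]
64.6333
```

View pics/fl.png

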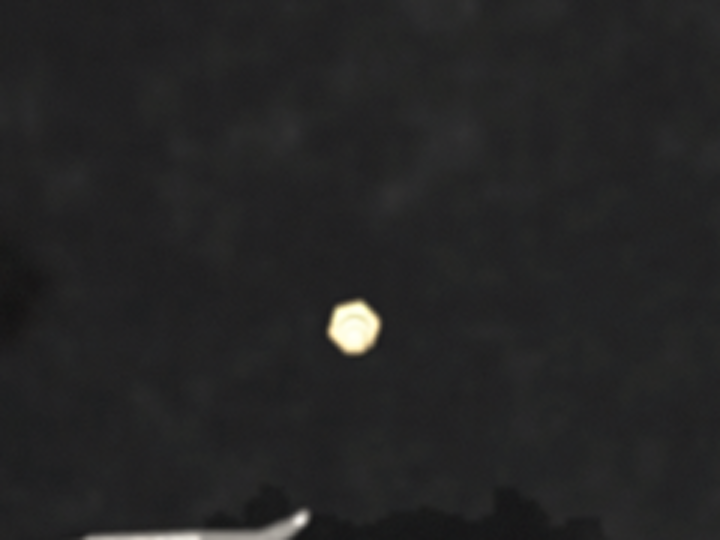

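The loose brass fitting stands alone at about (318,169) in the full frame, with a hexagonal outline. I pick it by the round stem.

```bash
python3 - <<'E'
from h import *
pick(437,3.6,-0.069,10.5,0.5,30)
snap("wrist","pk4.png",(160,150,480,400),2.4)
E
```

```text
width 0.08267715761781351 mm~ 7.027558397514149 f [ 0.1 -1.1 -0.1] [-0.9  0.2  4.5]
after lift 0.08744854726135286 [-0.4 -0.4 -1.1] t 68.875
```

View pics/pk4.png

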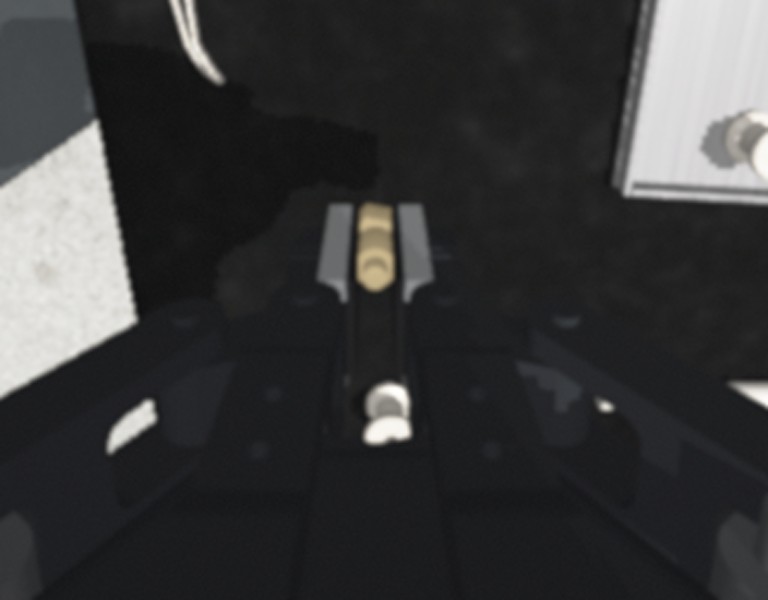

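The fitting is held upright by the stem. Placing it in the free half of the fitting tray.

```bash
cat >> h.py <<'E'
def place_tray(x,y,jyaw,zrel,opening,via):
    Q=best_q([x,y,130],jyaw)
    if via: ctrl.move_pose([*via,130],best_q([*via,130],jyaw))
    ctrl.move_pose([x,y,130],Q); ctrl.movel([x,y,zrel+25],velocity=120); ctrl.movel([x,y,zrel+3],velocity=40);ctrl.sleep(.1)
    f0=F();z=zrel+3
    while z>zrel-2:
        z-=.4; ctrl.movel([x,y,z],velocity=15); ctrl.sleep(.04)
        if (F()-f0)[2]>2: break
    print("z",round(z,2),(F()-f0).round(1))
    ctrl.gripper_to(opening); ctrl.sleep(.1)
    ctrl.movel([x,y,130],velocity=80); print(telemetry.get_t())
E
python3 - <<'E'
from h import *
place_tray(591.9,347.3,-0.069,13.5,0.3,(480,200))
ctrl.move_pose([540,310,170],q(-np.pi/2)); ctrl.sleep(.1)
snap("wrist","tr1.png",(220,60,420,210),4); print(telemetry.get_t())
E
```

```text
z 13.7 [-0.3  0.2  3.1]
76.2833
77.7583
```

View pics/tr1.png

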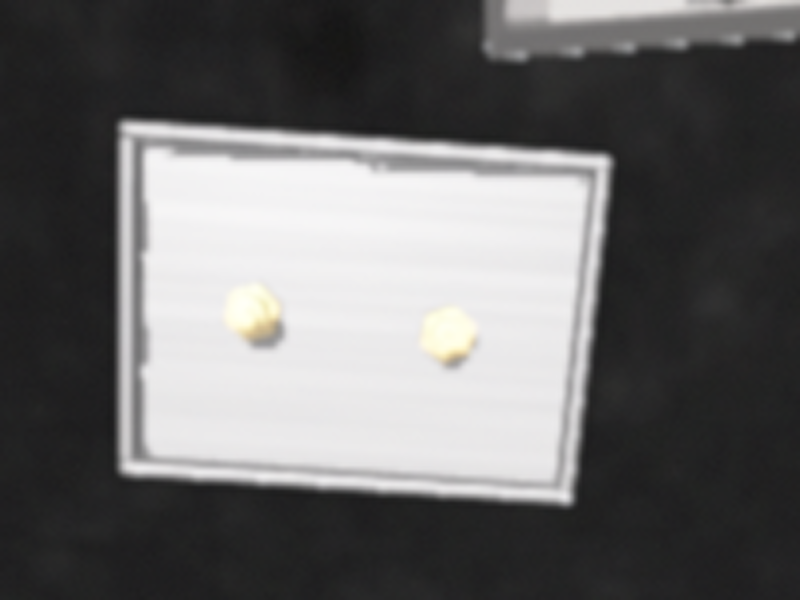

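The fitting stands upright at (252,312) in the crop, and the tray's own fitting at (448,335) is unchanged. Candidates for the nozzle: the loose holder on bare bench at (457,171) in w1 is the one meant, and the one inside the tray at (356,12) stays. Crop top1c shows the loose one at (543,352).

```bash
python3 - <<'E'
from h import *
pick(432.8,-143.8,-0.125,3,0.6,40)
snap("wrist","pk5.png",(160,150,480,400),2.4)
E
```

```text
width 0.25140144816231275 mm~ 21.369123093796585 f [ 0.4 -0.2  0.6] [-1.2  0.8  5.6]
after lift 0.24895200004381712 [ 0.  -0.2 -0.6] t 82.7333
```

View pics/pk5.png

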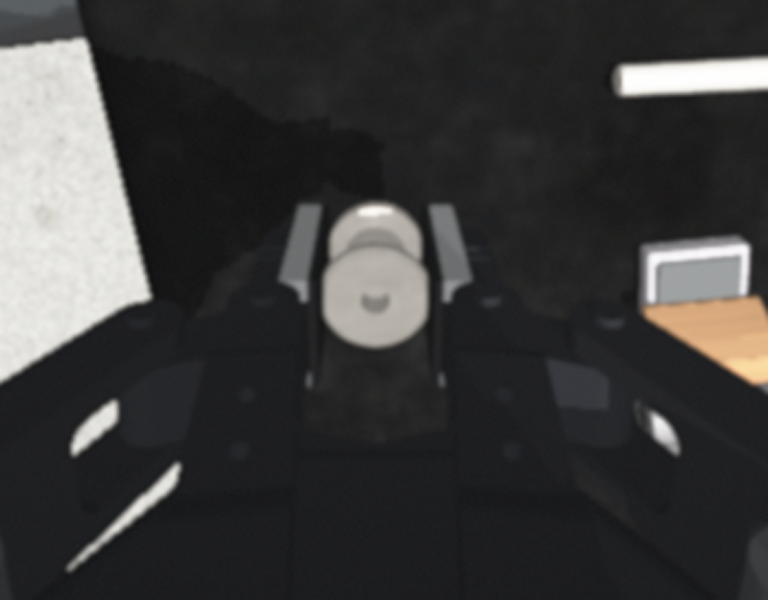

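The nozzle holder is held upright. Placing it in the free half of its tray.

```bash
python3 - <<'E'
from h import *
place_tray(592.8,45.1,-0.125,6,0.42,None)
ctrl.move_pose([540,20,170],q(-np.pi/2)); ctrl.sleep(.1)
a=eyes.get_image("wrist")[60:210,220:420]
p=b2w(-20,0);ctrl.move_pose([*p,170],q(-np.pi/2)); ctrl.sleep(.1)
b=eyes.get_image("wrist")[90:240,220:420]
cv2.imwrite("pics/fin.png",cv2.resize(np.vstack([a,b]),None,fx=2,fy=2,interpolation=cv2.INTER_CUBIC)[:,:,::-1])
ctrl.move_pose([350,-300,230],q(-np.pi/2)); snap("top","topf.png",(180,120,500,300),2.5); print(telemetry.get_t(),F())
E
```

```text
z 6.2 [-1.  -0.3  6. ]
89.6667
93.2417 [-0.2134038   0.13589525  0.32497791]
```

View pics/fin.png

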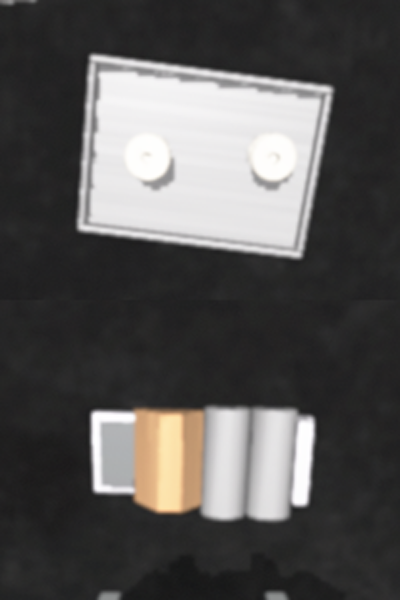

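View pics/topf.png

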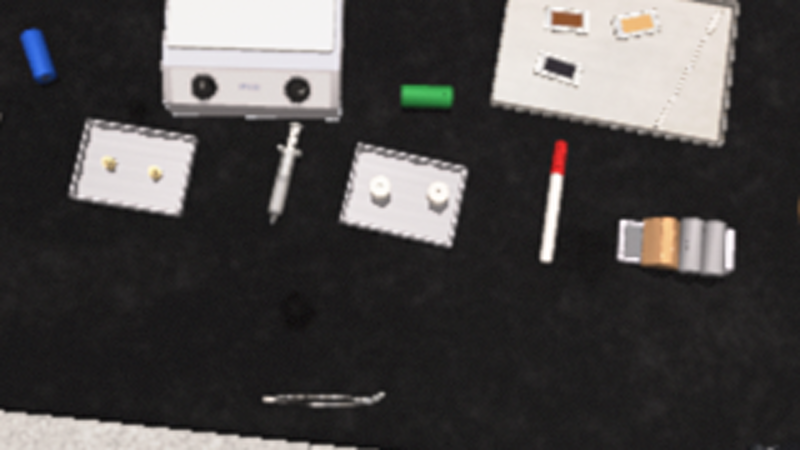

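Everything is in place in the final views. The bed row is intact, each tray holds two upright pieces of its kind, and the pieces already there sit at the same pixels as before, (155,173) and (438,193). The blue and green look-alikes are unmoved. Handing in.

```bash
python3 -c "
from workcell import ctrl,telemetry
ctrl.job_done();print(telemetry.get_t())"
```

```text
the job is handed in; nothing more can be done
the job is handed in; nothing more can be done
```

The job is done and handed in; the last clock reading before that was 93 s of the 120 s allowed.

- **Roller bed:** The first roller was pushed against the stop, the second against the first, and the chock was slid along the bed until it met the outer roller. Each contact was confirmed by a rise in force of about 4–7 N.
- **Trays:** The loose fitting and the loose nozzle holder were then set upright in the free halves of their matching trays.
- **Last checks:** The final wrist and top views show the bed row tight and parallel. Each tray holds two upright pieces, and the ones already there had not visibly moved. The blue and green look-alikes are where they were.

**What disagreed or failed:**
- The contacts on the bed came about 3.5 mm further along than the camera fit of the bed predicted. The offset was nearly the same for all three parts, so I put it down to calibration or the fit and went by contact force.
- The networks missed the bed and one roller in the close views, so I located those by brightness instead.
- The mask fit of the first placed roller failed because the detection was of something else. I checked that roller by force and by eye only.

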